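# Turn the supplement carousel to the orange jar and hold it

### The job

I need both hands to twist the cap off the supplement jar with the orange cap, so turn the carousel by its black top handle until that jar is at the front, straight in line with the blue dusting cup, and hold the turntable still for me. Finish while still gripping the handle firmly: do not let go at the end. Keep all six jars standing in their places and leave the cup and the other things on the worktop where they are.

Things in the scene. Friction and masses are not known exactly. Their poses are not given: they have to be found in the camera images.
- foot: white plastic foot of the carousel, a flat slab 300 x 210 mm and 14 mm thick, fixed to the worktop. Its origin lies on the worktop exactly under the turntable's axis, z up; its own -x axis points to the front, where the dusting cup stands in a low ring 150 mm from the axis. The foot may be turned up to 0.35 rad.
- turntable: grey turntable, 177 mm across; rim and six dividers 34 mm high make six compartments 60 degrees apart. Turns endlessly either way about the vertical through the foot's origin; a drag of about 0.02 N m keeps it where it is left. Origin: on the axis, 20 mm above the worktop; z up; its -x axis points to the orange jar's compartment (58 mm out), the handle bar lies along its y axis.
- handle_mid (a point): middle of the black handle bar over the turntable's axis, 165 mm above the worktop; axes as the turntable's. The bar is 70 mm long (along y), 16 mm thick (along x), 36 mm high (18 mm above and below this point): take it from above, closing across its thickness. Under it is a thin column; nothing else on the carousel stands higher than 113 mm.
- handle: the black handle bar itself, rigid with the turntable; origin and axes as handle_mid
- jar_orange: the wanted jar: glass, orange twist cap and orange label, 50 mm in diameter, 85 mm high, loose in its compartment with about 2 mm of play; origin at the centre of its underside, 28 mm above the worktop
- jar_a: another jar of the same size on the turntable, white or grey cap, paper label; origin at the centre of its underside
- jar_b: another such jar
- jar_c: another such jar
- jar_d: another such jar
- jar_e: another such jar
- cup: blue dusting cup, 58 mm wide, 45 mm high, loose in its ring at the front of the foot; origin at the centre of its underside; to be left alone
- lamp: aluminium lamp dome standing mouth down, 140 mm wide, about 160 mm high; origin at the centre of its underside; to be left alone
- bowl: white ceramic bowl, 130 mm wide, 45 mm high; origin at the centre of its underside; to be left alone
- log_hide: green resin half-log hide, 170 mm long (its x axis), 120 mm wide, 65 mm high; origin at the centre of its underside; to be left alone
- small_jar: small glass jar with brass-coloured twist cap, 44 mm wide, 60 mm high; origin at the centre of its underside; to be left alone
- tongs: steel feeding tongs lying flat, 200 mm long (its x axis), 10 mm high; origin at the centre of its underside; to be left alone

How it is judged:
By the outcome, as a careful person would: the job done as asked, in the order asked, and still so for the second after the job is handed in, while the arm keeps its last pose, push and grip.
It also fails if it takes over 64 s, if anything falls off the work surface, if the arm or the gripper's body presses on something with over 40 N, if the wrist force passes 120 N, or if a joint passes its speed limit or range.

### The arm

A 6-joint arm with a two-finger parallel gripper is mounted at the origin on the work surface. World frame = base frame: x ahead of the robot, y to its left, z up, the work surface at z = 0. Lengths are in m, angles in rad, forces in N, time in s.
With the tool pointing down it reaches from about 0.325 to 0.9 m from the base axis. Payload 3.5 kg.
Tool frame: the origin (TCP) lies at the very end of the fingers, on their centre line; the grasp point (between the pads) lies 19 mm behind it; z points along the fingers, y is the line along which they close (so a half turn about z gives the same grasp; the last joint's range is limited). The gripper opens to 85 mm and grips with 20 to 120 N. Pads are 22 mm wide; open, the fingers measure 114 mm over their backs; the gripper's body (76 mm by 85 mm) begins 54 mm behind the grasp point. The pads swing forward as they close: fully open they stand 13 mm farther back than shut.
Start: joints at [1.192, 0.276, -0.026, 1.268, 0, 1.467], TCP at [0.17, 0.601, 0.231] pointing down, gripper open.
Joint ranges: [-3.12, 3.12], [-0.85, 1.88], [-1.08, 1.24], [-1.95, 2.15], [-1.57, 1.53], [-3.14, 3.14]. Speed limits (rad/s): [2.57, 2.57, 3.14, 3.14, 3.14, 3.14].

### API

Orientations are given as a unit quaternion [w, x, y, z].
In Python, from plant import env, cams gives the robot as it stands.
- The arm moves only by the tool drive_tool, never from a script. Its argument "moves" is a list of rows, each an object with "offset": the shift along the tool's x, y, z scaled (see below), a list of three; "delta_rot": the turn, a rotation vector about the tool's x, y, z scaled (see below), a list of three; "grip": the opening, from 0 (shut) to 1 (fully open). In form: [{"offset": [tx, ty, tz], "delta_rot": [wx, wy, wz], "grip": grip}, ...]. A call has 1 to 10 rows; each row shifts and turns the commanded pose from where the row before left it, along the tool's axes as they then stand; what a row does not reach is not made up. The controller multiplies each number of a shift by 40 mm and each number of a turn by pi rad. A row lasts 1/10 s, in which the tool goes at most 50 mm and 8.59 degrees, less where a joint would pass 70% of its speed; a pose out of reach is approached as far as the arm can. A call with a number of a shift or a turn outside -1 to 1 is refused whole. A call with a gripper value outside its range is refused whole. The fingers move at their own pace and stop on an object; "force" is the grip in N (left out, the last holds). Time passes only in rows, so rows that do not move let the fingers close. It gives the time, the measured TCP pose, the force, the opening and the grip force at its end, in the units of the state.
- env.read_state(): the state, without advancing time (a new reading comes with each control period).
- cams.capture(name): name is "scene" or "top"; returns the picture (400x640x3 uint8, red, green, blue); there is no depth.
- cams.camera_params(name): a dict with "K" (3x3 intrinsics, pixels), "k1" (the pictures are not rectified: a ray, as slopes to the right and down, at radius r is drawn at 1 + k1 r^2 times it, then the intrinsics apply), "world_to_cam" (4x4, takes a point from world to camera coordinates). Camera axes: x right, y up, looking along -z (the intrinsics and any distortion apply to the point x, -y, -z); pixel columns grow to the right and rows downward; lengths in m; the calibration is good to about 2 mm. A picture is of the moment at which its call begins. camera_params takes no time and is no camera call.
- env.job_done(): hands the job in; it is judged then, once.
Trained networks look in the newest picture that a camera, given by its name, has taken for a name from the list of things; names that differ only in an ending like _2 or _b are one class to them, and where a whole thing is asked for, a point or a joint stands for the part that bears it (a point fixed in the world has none). Each returns a list of dicts, best first, with "confidence" (0 to 1); they miss things now and then, are a little off and sometimes report something else, mostly with a low value. They report only what shows in the picture. A call takes as long as a camera call.
- cams.look_for(target, camera): "centre" ([row, column] in pixels, amid what is visible of it).
The state is a dict: "time_s": time; "joints": joint angles; "qd": joint speeds; "joint_efforts": joint torques, N m; "ee_pos": TCP position; "eef_rot": TCP orientation; "force": force on the tool from outside, world axes, zero at the start; "moment": the same for the moment, N m; "opening": finger opening in m; "finger_force": force on a finger pad.
Only numpy, scipy, OpenCV 4.12 (cv2) and the standard library are available. Lean on these libraries where they do the work, as an engineer would, in place of code of your own. Each camera call takes 0.05 s, during which the arm holds its last target. There are 200 camera calls.

## Working session

There is one attempt and no reset: what is moved stays moved. The work goes in short steps, Python scripts to look and compute and a tool call to move; the robot and the scene stay as the last step left them, time stands still between calls to the robot, and variables do not carry over. Pictures are saved under pics/ and viewed, at most 10 in all, crops included, and the job is handed in when it is done.

Besides the shell and the picture viewer there is one more tool, called after "Request:" in YAML: its name, and indented under it one key for each argument. drive_tool: Moves the arm, as the interface text tells. Shifts and turns lie within -1 to 1; 1 stands for 40 mm of shift or pi rad of turn. Its arguments: {"type":"object","properties":{"moves":{"type":"array"},"force":{"type":"number"}},"required":["moves"]}

```bash
mkdir -p pics; cat > h.py <<'E'
import numpy as np, cv2
from plant import env, cams
def ray(name,px):
    p=cams.camera_params(name);K=np.array(p["K"]);T=np.array(p["world_to_cam"])
    d=np.array([(px[1]-K[0,2])/K[0,0],(px[0]-K[1,2])/K[1,1]])
    u=d.copy()
    for _ in range(30): u=d/(1+p["k1"]*(u@u))
    R=T[:3,:3]; return -R.T@T[:3,3], R.T@np.array([u[0],-u[1],-1])
def at(name,px,z):
    c,d=ray(name,px); return c+d*(z-c[2])/d[2]
def proj(name,P):
    p=cams.camera_params(name);K=np.array(p["K"]);T=np.array(p["world_to_cam"])
    q=T[:3,:3]@np.array(P)+T[:3,3];u=np.array([q[0],-q[1]])/-q[2];u=u*(1+p["k1"]*(u@u))
    return np.array([K[1,1]*u[1]+K[1,2],K[0,0]*u[0]+K[0,2]])
def snap(name,f):
    im=cams.capture(name);cv2.imwrite(f"pics/{f}.png",im[:,:,::-1]);return im
E
python3 - <<'E'
from h import *
np.set_printoptions(precision=3,suppress=True)
print(env.read_state())
for c in("top","scene"):
    snap(c,c+"0")
    p=cams.camera_params(c);print(c,p["k1"],ray(c,(200,320)))
    for t,z in(("handle",.183),("jar_orange",.113),("cup",.045),("turntable",.05),("foot",.014),("lamp",.16),("small_jar",.06)):
        for r in cams.look_for(t,c)[:2]: print(t,np.round(r["centre"]),round(r["confidence"],2),at(c,r["centre"],z))
E
```

```text
{'time_s': 0.0, 'joints': array([ 1.192,  0.277, -0.028,  1.268,  0.   ,  1.467]), 'qd': array([-0.   , -0.001,  0.001,  0.   , -0.003, -0.001]), 'joint_efforts': array([  0.002, -44.551,  29.52 ,   0.017,  -0.   ,  -0.   ]), 'ee_pos': array([0.17 , 0.601, 0.23 ]), 'eef_rot': array([-0.   ,  0.137,  0.991, -0.001]), 'force': array([-0.833, -1.004, -0.665]), 'moment': array([0.022, 0.012, 0.018]), 'finger_force': 0.0, 'opening': 0.08502667634384663}
top -0.1222040473166835 (array([0.394, 0.047, 1.499]), array([ 0.081, -0.004, -0.997]))
handle [190. 320.] 0.53 [0.529 0.043 0.183]
jar_orange [190. 304.] 0.72 [0.539 0.093 0.113]
jar_orange [238. 327.] 0.65 [0.388 0.021 0.113]
cup [239. 331.] 0.65 [0.384 0.004 0.045]
cup [228. 325.] 0.33 [0.42  0.025 0.045]
turntable [194. 318.] 0.9 [0.53  0.047 0.05 ]
foot [227. 322.] 0.9 [0.424 0.033 0.014]
lamp [230. 229.] 0.6 [0.411 0.318 0.16 ]
small_jar [199. 196.] 0.49 [0.514 0.45  0.06 ]
scene 0.010013963860428264 (array([1.349, 0.58 , 0.87 ]), array([-0.654, -0.439, -0.617]))
handle [179. 325.] 0.88 [0.545 0.054 0.183]
handle [203. 346.] 0.7 [0.597 0.148 0.183]
jar_orange [217. 339.] 0.72 [0.577 0.119 0.113]
cup [181. 347.] 0.52 [0.353 0.008 0.045]
cup [216. 336.] 0.31 [0.51  0.07  0.045]
turntable [224. 325.] 0.97 [0.558 0.065 0.05 ]
turntable [159. 234.] 0.58 [ 0.46  -0.341  0.05 ]
foot [238. 347.] 0.85 [0.535 0.12  0.014]
lamp [282. 479.] 0.26 [0.637 0.482 0.16 ]
small_jar [278. 480.] 0.88 [0.523 0.465 0.06 ]
```

```bash
python3 - <<'E'
import cv2
a=cv2.imread("pics/top0.png")[120:290,220:420];cv2.imwrite("pics/t1.png",cv2.resize(a,None,fx=4,fy=3.5,interpolation=cv2.INTER_CUBIC) if 0 else cv2.resize(a,(700,595),interpolation=cv2.INTER_CUBIC))
E
```

```text
(no output)
```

View pics/t1.png

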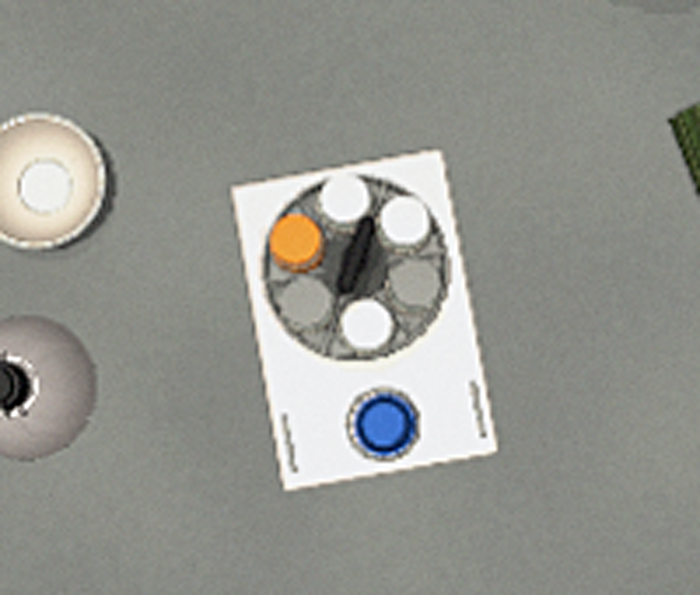

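View pics/scene0.png

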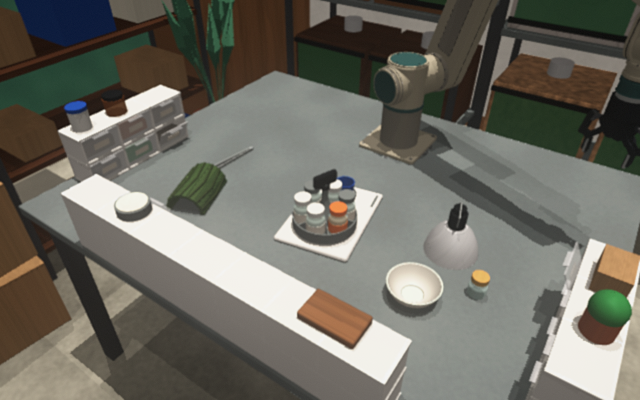

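The top view (crop scale 3.5, origin 220,120) shows the orange cap at crop (295,240), the handle at (357,255), and the cup at (385,425). The foot corners are (232,186), (440,152), (496,451) and (285,490). The scene view agrees: lamp and bowl are off to the side, clear of the carousel.

```bash
python3 - <<'E'
from h import *
from scipy.optimize import least_squares
np.set_printoptions(precision=4,suppress=True)
W=lambda x,y,z: at("top",(120+(y+.5)/3.5-.5,220+(x+.5)/3.5-.5),z)[:2]
c=np.array([W(*p,.014) for p in((232,186),(440,152),(496,451),(285,490))])
print("foot",c,[np.linalg.norm(c[i]-c[i-1]) for i in range(4)])
d=[c[3]-c[0],c[2]-c[1]]; yaws=[np.arctan2(-v[1],-v[0]) for v in d]
e=[c[0]-c[1],c[3]-c[2]]; yaws+=[np.arctan2(-v[0],v[1]) for v in e]; print("yaw",yaws,np.mean(yaws))
caps=np.array([W(*p,.113) for p in((295,240),(346,198),(405,220),(414,284),(367,324),(302,304))])
f=lambda q:(caps-np.array([q[:2]+.058*np.array([np.cos(q[2]-k*np.pi/3),np.sin(q[2]-k*np.pi/3)]) for k in range(6)])).ravel()
s=least_squares(f,[.53,.045,1.5]);print("caps",s.x,np.abs(s.fun).max(), "turntable yaw",s.x[2]-np.pi)
cup=W(385,424,.045);print("cup",cup, "axis->cup",np.linalg.norm(cup-s.x[:2]),np.arctan2(*(s.x[:2]-cup)[::-1]))
h1,h2=W(369,218,.183),W(345,292,.183);print("handle",(h1+h2)/2,np.linalg.norm(h1-h2),np.arctan2(*(h1-h2)[::-1]))
E
```

```text
foot [[ 0.6066  0.1568]
 [ 0.6401 -0.0451]
 [ 0.3516 -0.097 ]
 [ 0.3147  0.1041]] [np.float64(0.296592881159049), np.float64(0.20465648218682975), np.float64(0.29315817274817674), np.float64(0.20448953614863555)]
yaw [np.float64(0.1787416982673801), np.float64(0.17823870248310641), np.float64(0.16467586405208898), np.float64(0.1814615291430823)] 0.17577944848641447
caps [0.5238 0.0383 1.2127] 0.00262429580891696 turntable yaw -1.928914074685413
cup [0.3777 0.0097] axis->cup 0.14887979396476575 0.1935004892231577
handle [0.523  0.0369] 0.0667796473182601 -0.312117217786796
```

Request:
drive_tool:
  moves:
    - {"offset":[0,0,-1],"delta_rot":[0,0,0],"grip":1}
    - {"offset":[-0.77,-0.69,0],"delta_rot":[0,0,0],"grip":1}
    - {"offset":[-0.77,-0.69,0],"delta_rot":[0,0,0],"grip":1}
    - {"offset":[-0.77,-0.69,0],"delta_rot":[0,0,0],"grip":1}
    - {"offset":[-0.77,-0.69,0],"delta_rot":[0,0,0],"grip":1}
    - {"offset":[-0.77,-0.69,0],"delta_rot":[0,0,0],"grip":1}
    - {"offset":[-0.77,-0.69,0],"delta_rot":[0,0,0],"grip":1}
    - {"offset":[-0.77,-0.69,0],"delta_rot":[0,0,0],"grip":1}
    - {"offset":[-0.77,-0.69,0],"delta_rot":[0,0,0],"grip":1}

```text
time_s: 1.7
ee_pos: [0.3478, 0.3204, 0.2716]
eef_rot: [0.0, 0.137, 0.991, 0.0]
force: [1.0, 0.3, -0.0]
opening: 0.0854
finger_force: 0.0
```

Request:
drive_tool:
  moves:
    - {"offset":[-0.77,-0.69,0],"delta_rot":[0,0,0],"grip":1}
    - {"offset":[-0.77,-0.69,0],"delta_rot":[0,0,0],"grip":1}
    - {"offset":[-0.77,-0.69,0],"delta_rot":[0,0,0],"grip":1}
    - {"offset":[-0.77,-0.69,0],"delta_rot":[0,0,0],"grip":1}
    - {"offset":[-0.77,-0.69,0],"delta_rot":[0,0,0],"grip":1}
    - {"offset":[-0.77,-0.69,0],"delta_rot":[0,0,0],"grip":1}
    - {"offset":[-0.77,-0.69,0],"delta_rot":[0,0,0],"grip":1}
    - {"offset":[-0.77,-0.69,0],"delta_rot":[0,0,0],"grip":1}
    - {"offset":[0,0,0],"delta_rot":[0,0,0.019],"grip":1}
    - {"offset":[0,0,0],"delta_rot":[0,0,0],"grip":1}

```text
time_s: 2.7
ee_pos: [0.5246, 0.0411, 0.2712]
eef_rot: [-0.0, 0.168, 0.986, 0.0]
force: [-0.1, -0.4, 0.6]
opening: 0.0855
finger_force: 0.0
```

```bash
cat >> h.py <<'E'
from scipy.spatial.transform import Rotation as R
def tool():
    s=env.read_state();q=s["eef_rot"];M=R.from_quat([q[1],q[2],q[3],q[0]]).as_matrix()
    return s,M
E
python3 - <<'E'
from h import *
np.set_printoptions(precision=4,suppress=True)
s,M=tool();print(s["time_s"],s["ee_pos"],s["joints"],np.arctan2(M[1,1],M[0,1]),M)
for n,t in((.5235,.038),):0
print("move",M.T@(np.array([.5235,.038,s["ee_pos"][2]])-s["ee_pos"])/.04)
a=snap("scene","s1")[140:260,260:420];b=snap("top","t2")[120:290,220:420]
cv2.imwrite("pics/m1.png",cv2.resize(a,(800,600),interpolation=cv2.INTER_CUBIC)[:,:,::-1])
E
```

```text
2.7 [0.5246 0.0411 0.2712] [-0.0447  0.082  -0.1767  1.3124  0.0002  0.293 ] 1.2330465806592674 [[-0.9435  0.3314 -0.0003]
 [ 0.3314  0.9435  0.0002]
 [ 0.0004  0.0001 -1.    ]]
move [-0.0004 -0.0832 -0.    ]
```

View pics/m1.png

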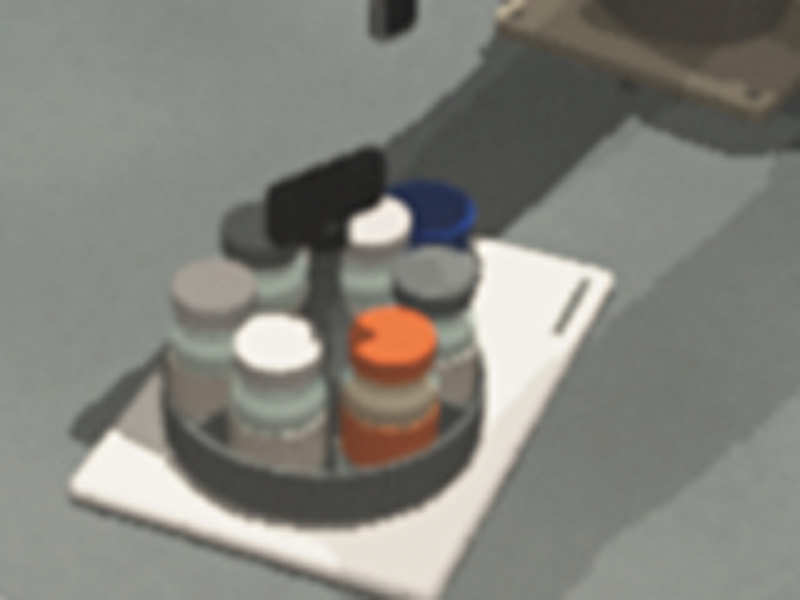

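The scene crop (scale 5, origin 260,140) shows the handle bar centred at crop (327,198), fingertips above the scene centre, and all jars upright.

```bash
python3 - <<'E'
from h import *
np.set_printoptions(precision=4,suppress=True)
print("pred handle px",proj("scene",(.5235,.038,.165)), "seen",(140+198/5,260+327/5))
# bar-top ends: crop (270,190)/(378,150) top edge of near face
for p in((270,190),(380,150),(327,198)): print(at("scene",(140+p[1]/5,260+p[0]/5),.183 if p[0]!=327 else .165))
E
```

```text
pred handle px [178.7505 324.2051] seen (179.6, 325.4)
[0.5564 0.0292 0.183 ]
[0.4956 0.0552 0.183 ]
[0.5249 0.0426 0.165 ]
```

Request:
drive_tool:
  moves:
    - {"offset":[0,-0.08,1],"delta_rot":[0,0,0],"grip":1}
    - {"offset":[0,0,1],"delta_rot":[0,0,0],"grip":1}
    - {"offset":[0,0,0],"delta_rot":[0,0,0],"grip":1}

```text
time_s: 3.1
ee_pos: [0.5175, 0.0404, 0.1859]
eef_rot: [-0.006, 0.166, 0.986, -0.001]
force: [-1.0, -0.5, -1.3]
opening: 0.0856
finger_force: 0.0
```

Request:
drive_tool:
  moves:
    - {"offset":[0,0,0],"delta_rot":[0,0,0],"grip":1}
    - {"offset":[0,0,0.45],"delta_rot":[0,0,0],"grip":1}
    - {"offset":[0,0,0.45],"delta_rot":[0,0,0],"grip":1}
    - {"offset":[0,0,0],"delta_rot":[0,0,0],"grip":0.4}
    - {"offset":[0,0,0],"delta_rot":[0,0,0],"grip":0.4}
    - {"offset":[0,0,0],"delta_rot":[0,0,0],"grip":0.4}
  force: 20

```text
time_s: 3.7
ee_pos: [0.5247, 0.0393, 0.1576]
eef_rot: [0.002, 0.167, 0.986, 0.0]
force: [0.5, 0.6, -0.1]
opening: 0.044
finger_force: 0.0
```

Request:
drive_tool:
  moves:
    - {"offset":[0,0,0.2],"delta_rot":[0,0,0],"grip":0.4}
    - {"offset":[0,0,0],"delta_rot":[0,0,0],"grip":0.3}
    - {"offset":[0,0,0],"delta_rot":[0,0,0],"grip":0.2}
    - {"offset":[0,0,0],"delta_rot":[0,0,0],"grip":0.1}
    - {"offset":[0,0,0],"delta_rot":[0,0,0],"grip":0}
    - {"offset":[0,0,0],"delta_rot":[0,0,0],"grip":0}
    - {"offset":[0,0,0],"delta_rot":[0,0,0],"grip":0}
  force: 20

```text
time_s: 4.4
ee_pos: [0.5229, 0.0395, 0.1473]
eef_rot: [-0.0, 0.167, 0.986, 0.0]
force: [-0.1, 2.0, 0.2]
opening: 0.0155
finger_force: 20.0
```

```bash
python3 - <<'E'
from h import *
np.set_printoptions(precision=4,suppress=True)
s,M=tool();print(s,np.arctan2(M[1,1],M[0,1]))
E
```

```text
{'time_s': 4.4, 'joints': array([-0.0482,  0.1605, -0.3576,  1.053 ,  0.0006,  0.2871]), 'qd': array([ 0.0009, -0.0004, -0.0002,  0.0008,  0.0004, -0.0003]), 'joint_efforts': array([ -1.026 , -36.0576,  27.626 ,  -0.2346,  -0.4703,   0.0135]), 'ee_pos': array([0.5229, 0.0395, 0.1473]), 'eef_rot': array([-0.0002,  0.1669,  0.986 ,  0.0003]), 'force': array([-0.1082,  1.988 ,  0.1696]), 'moment': array([0.3056, 0.0783, 0.0059]), 'finger_force': 19.95469404850155, 'opening': 0.015522685444954765} 1.23545731723658
```

Request:
drive_tool:
  moves:
    - {"offset":[0,0,0],"delta_rot":[0,0,-0.015],"grip":0}
    - {"offset":[0,0,0],"delta_rot":[0,0,-0.03],"grip":0}
    - {"offset":[0,0,0],"delta_rot":[0,0,-0.03],"grip":0}
    - {"offset":[0,0,0],"delta_rot":[0,0,-0.03],"grip":0}
    - {"offset":[0,0,0],"delta_rot":[0,0,-0.03],"grip":0}
    - {"offset":[0,0,0],"delta_rot":[0,0,-0.03],"grip":0}
    - {"offset":[0,0,0],"delta_rot":[0,0,-0.03],"grip":0}
    - {"offset":[0,0,0],"delta_rot":[0,0,-0.03],"grip":0}
    - {"offset":[0,0,0],"delta_rot":[0,0,-0.03],"grip":0}
    - {"offset":[0,0,0],"delta_rot":[0,0,-0.03],"grip":0}
  force: 30

```text
time_s: 5.4
ee_pos: [0.5229, 0.0387, 0.1473]
eef_rot: [-0.0, -0.278, 0.961, -0.001]
force: [-0.7, -0.0, -0.4]
opening: 0.0157
finger_force: 30.7
```

Request:
drive_tool:
  moves:
    - {"offset":[0,0,0],"delta_rot":[0,0,-0.03],"grip":0}
    - {"offset":[0,0,0],"delta_rot":[0,0,-0.03],"grip":0}
    - {"offset":[0,0,0],"delta_rot":[0,0,-0.03],"grip":0}
    - {"offset":[0,0,0],"delta_rot":[0,0,-0.03],"grip":0}
    - {"offset":[0,0,0],"delta_rot":[0,0,-0.03],"grip":0}
    - {"offset":[0,0,0],"delta_rot":[0,0,-0.03],"grip":0}
    - {"offset":[0,0,0],"delta_rot":[0,0,-0.03],"grip":0}
    - {"offset":[0,0,0],"delta_rot":[0,0,-0.03],"grip":0}
    - {"offset":[0,0,0],"delta_rot":[0,0,-0.03],"grip":0}
    - {"offset":[0,0,0],"delta_rot":[0,0,0],"grip":0}

```text
time_s: 6.4
ee_pos: [0.5236, 0.0384, 0.1473]
eef_rot: [-0.0, -0.647, 0.762, -0.001]
force: [1.7, -3.0, -2.6]
opening: 0.0155
finger_force: 30.6
```

```bash
python3 - <<'E'
from h import *
np.set_printoptions(precision=4,suppress=True)
s,M=tool();y=np.arctan2(M[1,1],M[0,1])%(2*np.pi);print(s["time_s"],s["ee_pos"],s["force"],s["moment"],s["joints"],y)
a=snap("scene","s3")[140:260,260:420];b=snap("top","t3")[120:290,220:420]
f=lambda i:cv2.resize(i,(400*1,340),interpolation=cv2.INTER_CUBIC)
cv2.imwrite("pics/m3.png",np.hstack([f(a),f(b)])[:,:,::-1])
E
```

```text
6.4 [0.5236 0.0384 0.1473] [ 1.7293 -2.9584 -2.5967] [-0.3948 -0.1847  0.0078] [-0.049   0.1608 -0.3573  1.0519 -0.0019 -1.4563] 2.9781614294727112
```

View pics/m3.png

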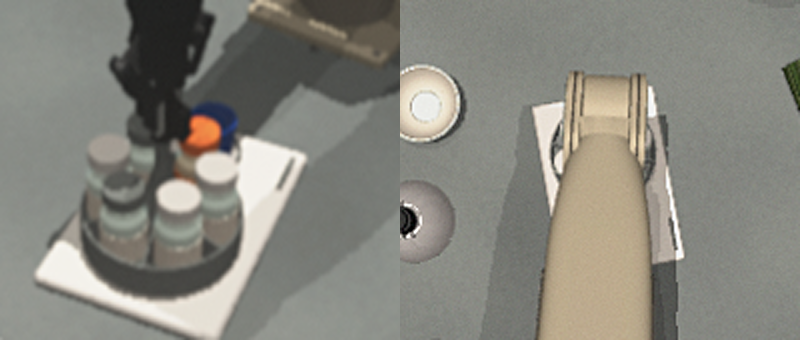

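The turn works: the orange cap is near the cup, with about 0.3 rad still to go. Next I refine the front direction from the first, unobstructed top picture.

```bash
python3 - <<'E'
from h import *
np.set_printoptions(precision=4,suppress=True)
im=cv2.imread("pics/top0.png");I=im.astype(int)
roi=np.zeros(im.shape[:2],np.uint8);roi[155:270,280:370]=1
m=((I.min(2)>185)&(roi>0)).astype(np.uint8)
c=max(cv2.findContours(m,0,cv2.CHAIN_APPROX_NONE)[0],key=cv2.contourArea)
P=np.array([at("top",(p[0][1],p[0][0]),.014)[:2] for p in cv2.convexHull(c)]).astype(np.float32)
r=cv2.minAreaRect(P*1000);print("rect",r)
Q=np.array([at("top",(p[0][1],p[0][0]),.014)[:2] for p in c])
# line fit to the sides, in rectangle axes
a=np.radians(r[2]);a=(a+np.pi/4)%(np.pi/2)-np.pi/4
Rm=np.array([[np.cos(a),-np.sin(a)],[np.sin(a),np.cos(a)]]);L=(Q-np.array(r[0])/1000)@Rm
for s in(1,-1):
    k=(s*L[:,1]>.094)&(abs(L[:,0])<.13);print("long",k.sum(),a+np.polyfit(L[k,0],L[k,1],1)[0])
    k=(s*L[:,0]>.139)&(abs(L[:,1])<.085);print("short",k.sum(),a-np.polyfit(L[k,1],L[k,0],1)[0])
b=((I[:,:,0]-I[:,:,2]>50)&(roi>0)).astype(np.uint8);ys,xs=np.nonzero(b)
ax=np.array([.5235,.0385])
for z in(.03,.045):
    cup=at("top",(ys.mean(),xs.mean()),z)[:2];d=ax-cup;print("cup",len(xs),cup,np.linalg.norm(d),np.arctan2(d[1],d[0]))
ctr=np.array(r[0])/1000;d=ax-ctr;print("lateral offset of axis from rect centre line",-np.sin(a)*d[0]+np.cos(a)*d[1])
E
```

```text
rect ((478.94915771484375, 30.083740234375), (296.55950927734375, 206.69264221191406), 10.281672477722168)
long 77 0.1754042261455436
short 49 0.19215759715989106
long 76 0.18185867977954986
short 50 0.1831283949787827
cup 239 [0.3776 0.0098] 0.14874863724066778 0.1944477542276516
cup 239 [0.3777 0.0101] 0.14851659984603027 0.19217483450791864
lateral offset of axis from rect centre line 0.00032934519781642815
```

Request:
drive_tool:
  moves:
    - {"offset":[0,0,0],"delta_rot":[0,0,-0.03],"grip":0}
    - {"offset":[0,0,0],"delta_rot":[0,0,-0.03],"grip":0}
    - {"offset":[0,0,0],"delta_rot":[0,0,-0.03],"grip":0}
    - {"offset":[0,0,0],"delta_rot":[0,0,-0.015],"grip":0}
    - {"offset":[0,0,0],"delta_rot":[0,0,-0.005],"grip":0}
    - {"offset":[0,0,0],"delta_rot":[0,0,0],"grip":0}
    - {"offset":[0,0,0],"delta_rot":[0,0,0],"grip":0}
    - {"offset":[0,0,0],"delta_rot":[0,0,0],"grip":0}
  force: 60

```text
time_s: 7.3
ee_pos: [0.5239, 0.0384, 0.1474]
eef_rot: [0.0, 0.768, -0.64, 0.001]
force: [3.0, -4.2, -3.3]
opening: 0.0154
finger_force: 58.7
```

```bash
python3 - <<'E'
from h import *
np.set_printoptions(precision=4,suppress=True)
s,M=tool();y=np.arctan2(M[1,1],M[0,1])%(2*np.pi);print(s["time_s"],s["ee_pos"],s["force"],s["moment"],s["finger_force"],s["opening"],y)
a=snap("scene","s4")
cv2.imwrite("pics/m4.png",cv2.resize(a[140:260,260:420],(800,600),interpolation=cv2.INTER_CUBIC)[:,:,::-1])
ax=np.array([.5235,.0385])
for yy in (3.325,):
  for k in range(6):
    t=yy+k*np.pi/3; q=proj("scene",[*(ax+.058*np.array([np.cos(t),np.sin(t)])),.113]);print(k,(q[1]-260)*5,(q[0]-140)*5)
E
```

```text
7.3 [0.5239 0.0384 0.1474] [ 2.9631 -4.2029 -3.3124] [-0.75   -0.5462  0.0641] 58.723173066973686 0.01543090923561002 3.3222839329388396
0 363.0288170395332 215.51196198476845
1 256.23988033140876 221.949711780817
2 210.0667046792782 281.93492378553697
3 275.2575604763837 338.739283567609
4 388.95642136399914 331.4283972281804
5 430.3424302994057 268.2272226718293
```

View pics/m4.png

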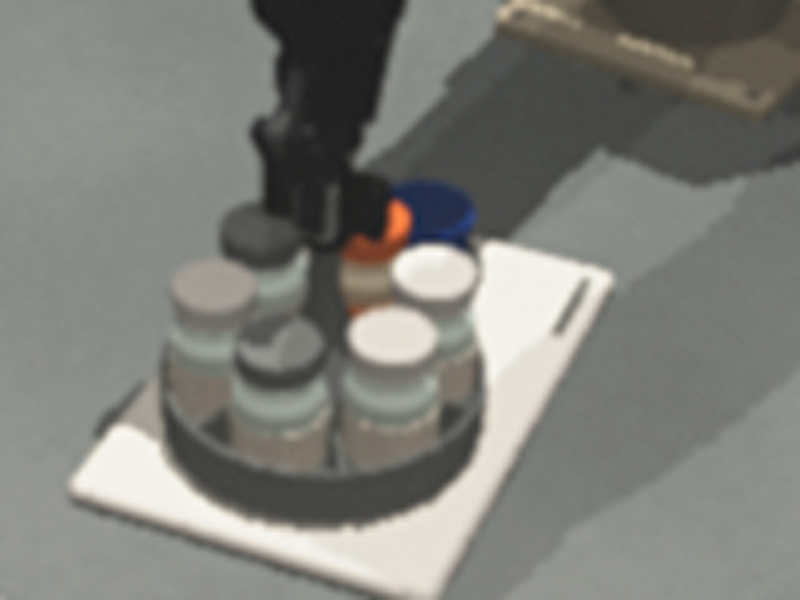

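The orange cap sits directly behind the blue cup. The five visible caps match the predicted positions at target yaw with only a uniform shift of about 1 px and no rotation. All six jars are standing, and the handle is gripped at 59 N. Handing in.

```bash
python3 -c "
from plant import env
print(env.job_done())"
```

```text
the job is handed in; nothing more can be done
None
```

The orange-capped jar is at the front, in line with the blue cup to within about a degree as measured; the gripper still holds the handle at about 59 N, all six jars are standing, and the job is handed in (no verdict was returned).

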